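# Square a battery module into the tester's corner nest and hold it there

## Task

Swing the contact arm aside so that it is well clear of the nest, then lift the battery module with the upright terminal block into the nest, flat on the plate with its long side along the long fence and one end at the short fence. Press it into the corner so that it bears firmly against both fences at once, and finish while still holding it pressed there: do not let go. Leave the other things on the bench where they are.

Things in the scene. Friction and masses are not known exactly. Their poses are not given: they have to be found in the camera images.
- nest: Fixed smooth dark steel plate, 12 mm thick, on the bench, with two low steel fences forming an inside corner and, behind the long fence, the arm's post (24 mm diameter, at x 30, y 100 mm). Origin at bench level; in its frame the plate spans x -100..100, y -75..135, z 0..12 mm. A module seated in the corner has its origin at x 10, y 0, z 12 mm, its x axis along the nest's x (either way round).
- long_fence: Rigid polished steel bar 130 x 12 mm, 14 mm high, fixed on the nest along its x. Its bearing face looks to the nest's -y and lies at nest y = 30 mm (x from -70 to 60 mm). Origin in the middle of its underside, on the bed, 6 mm behind that face.
- short_fence: Rigid polished steel bar 12 x 80 mm, 14 mm high, fixed on the nest along its y. Its bearing face looks to the nest's -x and lies at nest x = 60 mm (y from -52 to 28 mm). Origin in the middle of its underside, on the bed, 6 mm behind that face.
- nest_corner (a point): The inside corner at bed level, where the two fences' bearing faces meet: nest x = 60, y = 30, z = 12 mm. Axes as the nest's.
- swing (a joint): Hinge of the contact arm about its vertical post, rad. At 0 the arm points along the nest's -y, over the nest. It grows clockwise seen from above: the arm's end swings towards the nest's -x (at 1.57 the arm points along -x); stop at 1.9. Well clear of the nest from 1.2 on. Stiff hinge: stays where it is left; 1 to 2 N at the pin moves it.
- swing_pin (a point): Centre of the top, 117 mm above the bench, of the upright round steel pin on the arm's end: 14 mm diameter, 30 mm tall (87 to 117 mm above the bench), 150 mm from the hinge axis. The arm is a bar 18 mm wide, 75 to 87 mm above the bench; its end is a round black head of 44 mm diameter, 66 to 87 mm above the bench.
- swing_hinge (a point): Point on the arm's vertical hinge axis, 75 mm above the bench (nest x = 30, y = 100 mm).
- module: Loose battery module, about 0.2 kg: flat grey case 100 (its x) x 60 (its y) x 16 mm high; on the middle of its top an upright green terminal block, 22 mm along x, 44 mm along y, 30 mm high (16 to 46 mm above the underside), good to grasp across its 22 mm. Origin in the middle of the underside, z up. Same shape either way round.
- phone: Bystander: phone lying flat, 72 x 148 x 9 mm; origin under its middle.
- hammer: Bystander: hammer lying on the bench; origin under its middle.
- screwdriver: Bystander: screwdriver lying on the bench; origin under its middle.
- cell: Bystander: bare flat battery cell, 65 x 120 x 12 mm, no terminal block; origin under its middle.
- board: Bystander: small green circuit board 75 x 50 mm with two low terminal blocks, 20 mm high in all; origin under its middle.
- bottle: Bystander: white bottle, 50 mm diameter, 130 mm high, standing; origin under its middle.
- jar: Bystander: small jar, 56 mm diameter, 60 mm high, standing; origin under its middle.

How it is judged:
By the outcome, as a careful person would: the job done as asked, in the order asked, and still so for the second after the job is handed in, while the arm keeps its last pose, push and grip.
It also fails if it takes over 66 s, if anything falls off the work surface, if the arm or the gripper's body presses on something with over 40 N, if the wrist force passes 120 N, or if a joint passes its speed limit or range.

## Robot

A 7-joint arm with a two-finger parallel gripper is mounted at the origin on the work surface. World frame = base frame: x ahead of the robot, y to its left, z up, the work surface at z = 0. Lengths are in m, angles in rad, forces in N, time in s.
With the tool pointing down it reaches from about 0.35 to 0.9 m from the base axis. Payload 19.9 kg.
Tool frame: the origin (TCP) lies between the finger pads; the fingertips stand 25 mm ahead of it and the grasp point (between the pads) lies 6 mm ahead of it; z points along the fingers, y is the line along which they close (so a half turn about z gives the same grasp; the last joint's range is limited). The gripper opens to 94 mm and grips with 3 to 60 N. Pads are 16 mm wide; open, the fingers measure 119 mm over their backs; the gripper's body (75 mm by 177 mm) begins 78 mm behind the grasp point.
Start: joints at [-1.161, 0.417, -0.01, 1.614, 0.005, 1.111, -0.053], TCP at [0.273, 0.562, 0.23] pointing down, gripper open.
Joint ranges: [-2.81, 2.81], [-0.39, 2.02], [-1.27, 1.25], [0.06, 2.57], [-1.19, 4.33], [0.19, 2], [-2.82, 2.82]. Speed limits (rad/s): [1.89, 1.89, 2.39, 2.39, 3.01, 3.01, 3.01].

## Interface

Orientations are given as a unit quaternion [x, y, z, w].
In Python, from workcell import manip, cams, workorder gives the robot as it stands. The module is installed in compiled form; this text tells all that it offers.
- The arm moves only by the tool apply_moves, never from a script. Its argument "series" is a list of rows, each an object of numbers: "jaw": the opening, from -1 (shut) to 1 (fully open); "x", "y", "z": the shift along the tool's x, y, z in units of 40 mm (1.0 is 40 mm); "roll": the turn about the tool's z in units of 5 degrees (1.0 is 5 degrees). A call has 1 to 20 rows; each row is the pose to reach, as a shift and turn from the pose commanded when the call began, along the tool's axes at that moment; what a row does not reach only later rows make up. A row lasts 1/12 s, in which the tool goes at most 41.7 mm and 7.16 degrees, less where a joint would pass 70% of its speed; a pose out of reach is approached as far as the arm can. A call with a gripper value outside its range is refused whole. The fingers move at their own pace and stop on an object; the grip force is fixed at half the most. Time passes only in rows, so rows that repeat a pose let the fingers close. It gives the time, the measured TCP pose, the force, the opening and the grip force at its end, in the units of the state.
- manip.sense(): the state, without advancing time (a new reading comes with each control period).
- cams.get_image(name): name is "scene" or "top" or "wrist"; returns a dict with "frame" (420x560x3 uint8, red, green, blue), "depth" (420x560 float32, m along the optical axis (not along the pixel's ray), 0 where there is no reading), "fx", "fy", "cx", "cy" (pixels), "R" (3x3) and "t" (3): a world point X has camera coordinates R X + t; the wrist camera has in their place "T_tool_cam" (4x4, takes a point from camera to tool coordinates, whose origin is the TCP and whose axes are the flange's). Camera axes: x right, y down, z forward; pixel columns grow to the right and rows downward; lengths in m; the calibration is good to about 2 mm. A picture is of the moment at which its call begins: read the wrist's pose just before it.
- workorder.job_done(): hands the job in; it is judged then, once.
The state is a dict: "t": time; "joint_pos": joint angles; "qvel": joint speeds; "effort": joint torques, N m; "ee_pos": TCP position; "ee_rot": TCP orientation; "contact_force": force on the tool from outside, world axes, zero at the start; "wrist_torque": the same for the moment, N m; "gripper_width": opening from 0.0 (shut) to 1.0 (fully open); "gripper_force": force on a finger pad.
Only numpy, scipy, OpenCV 4.12 (cv2) and the standard library are available. Lean on these libraries where they do the work, as an engineer would, in place of code of your own. Each camera call takes 0.05 s, during which the arm holds its last target. There are 200 camera calls.

## Working session

There is one attempt and no reset: what is moved stays moved. The work goes in short steps, Python scripts to look and compute and a tool call to move; the robot and the scene stay as the last step left them, time stands still between calls to the robot, and variables do not carry over. Pictures are saved under pics/ and viewed, at most 10 in all, crops included, and the job is handed in when it is done.

Besides the shell and the picture viewer there is one more tool, called as name(argument=value, ...) on one line, values as JSON. apply_moves: Moves the arm, as the interface text tells. Its arguments: {"type":"object","properties":{"series":{"type":"array"}},"required":["series"]}

```bash
mkdir -p pics; cat > h.py <<'E'
import numpy as np, cv2
from workcell import manip, cams, workorder
from scipy.spatial.transform import Rotation as Ro
def px2w(c,u,v,z=None):
    """pixel -> world by depth, or on plane z"""
    ray=np.array([(u-c["cx"])/c["fx"],(v-c["cy"])/c["fy"],1.])
    R,t=np.array(c["R"]),np.array(c["t"])
    o=-R.T@t; d=R.T@ray
    s=c["depth"][int(v),int(u)] if z is None else (z-o[2])/d[2]
    return o+s*d
def save(c,n,crop=None,k=1):
    f=c["frame"][:,:,::-1]
    if crop: a,b,e,g=crop; f=f[b:g,a:e]
    cv2.imwrite(n,cv2.resize(f,None,fx=k,fy=k,interpolation=cv2.INTER_CUBIC))
E
python3 - <<'E'
from h import *
import pickle
s=manip.sense();print({k:np.round(v,3) for k,v in s.items()})
for n in("top","scene"):
    c=cams.get_image(n);pickle.dump(c,open(n+".pkl","wb"));save(c,f"pics/{n}0.png",k=1.42)
    print(n,c["fx"],np.round(-np.array(c["R"]).T@c["t"],3))
E
```

```text
{'t': np.float64(0.0), 'joint_pos': array([-1.161,  0.418, -0.01 ,  1.614,  0.005,  1.111, -0.053]), 'qvel': array([-0.002,  0.001, -0.001, -0.001, -0.   ,  0.001,  0.   ]), 'effort': array([ 2.0000e-03, -8.5124e+01,  6.3900e-01, -4.2601e+01, -4.9000e-02,
        1.9000e-02,  0.0000e+00]), 'ee_pos': array([0.273, 0.562, 0.23 ]), 'ee_rot': array([ 0.224,  0.975, -0.001, -0.   ]), 'contact_force': array([ 0.098,  0.139, -0.095]), 'wrist_torque': array([-0.017, -0.003,  0.054]), 'gripper_force': np.float64(0.0), 'gripper_width': np.float64(0.996)}
top 515.274435249051 [ 0.255 -0.027  1.721]
scene 465.48423580299146 [1.415 0.443 1.125]
```

View pics/top0.png

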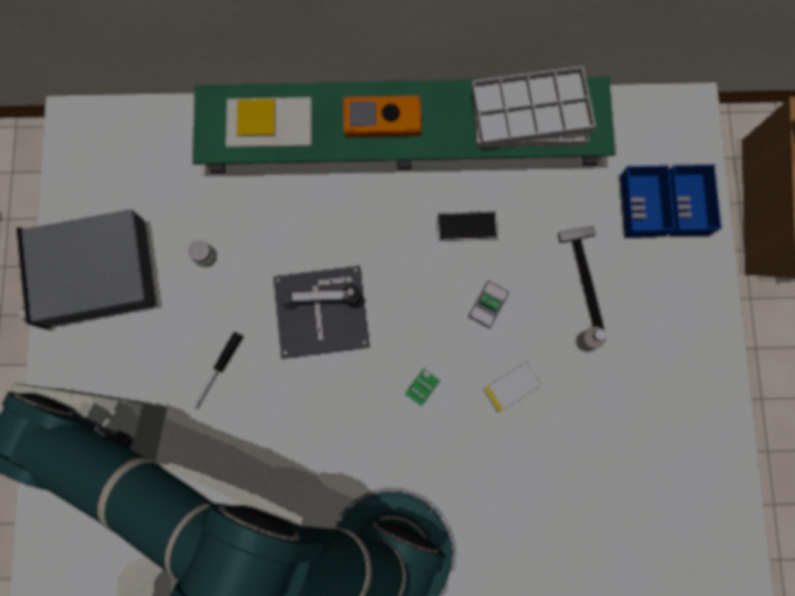

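View pics/scene0.png

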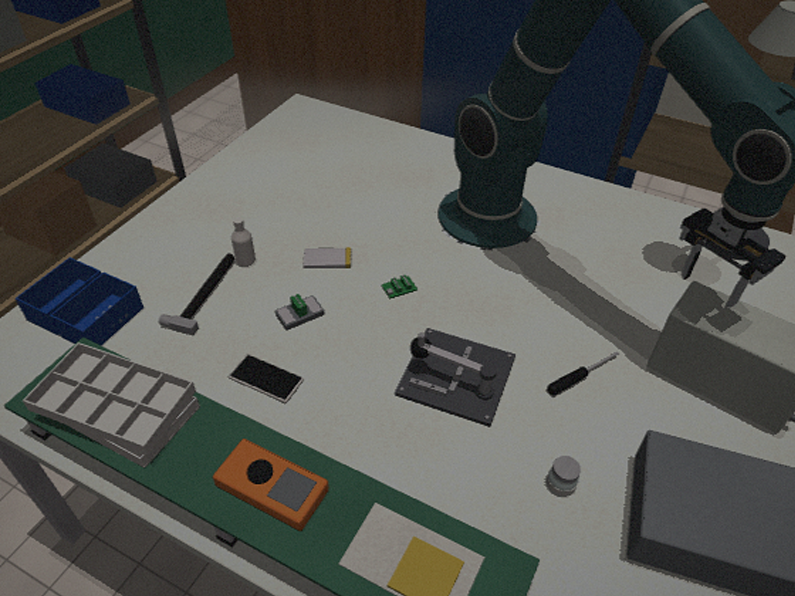

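The top view shows the nest at about (322,311) with its arm lying across it, and the module with the green block at about (489,303). The cell (512,387), board (422,387), phone, hammer, bottle, jar and screwdriver lie apart from both. I'll enlarge both areas.

```bash
python3 - <<'E'
from h import *
import pickle
c=pickle.load(open("top.pkl","rb"))
f=cv2.convertScaleAbs(c["frame"][:,:,::-1],alpha=1.9)
a=cv2.resize(f[180:260,185:265],None,fx=7,fy=7,interpolation=cv2.INTER_CUBIC)
b=cv2.resize(f[190:240,320:370],None,fx=4.8,fy=4.8,interpolation=cv2.INTER_CUBIC)
o=np.zeros((560,800,3),np.uint8);o[:,:560]=a;o[:240,560:]=b
s=pickle.load(open("scene.pkl","rb"))["frame"][225:300,275:370,::-1]
o[300:300+int(75*2.5)+1,560:560+238]=cv2.resize(cv2.convertScaleAbs(s,alpha=2),(238,188),interpolation=cv2.INTER_CUBIC)
cv2.imwrite("pics/crop.png",o)
E
```

```text
(no output)
```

View pics/crop.png

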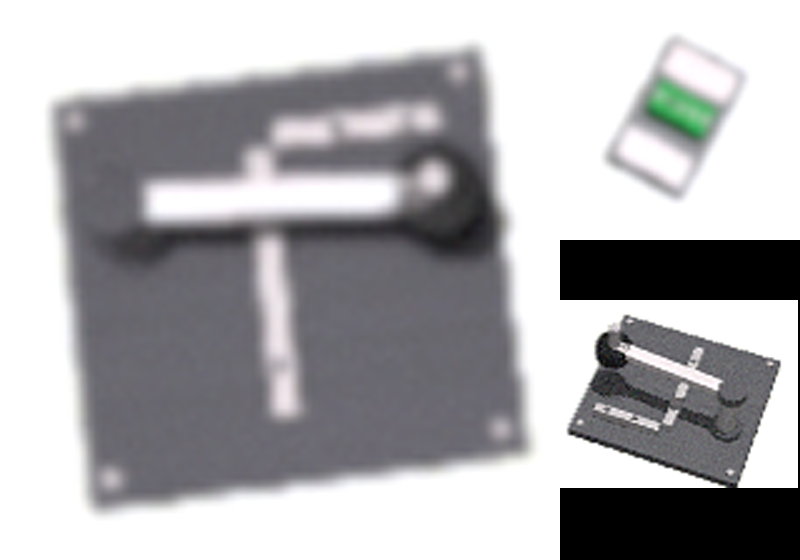

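The crop shows the plate corners at (55,103), (478,48), (528,452), (92,508), the long fence running down the middle, the short fence at the top, and the hinge at left. The pin is at about (433,178). The module's corners are (675,38), (743,72), (680,195), (608,160).

```bash
cat > fit.py <<'E'
from h import *
def fit2(P,W):
    """rigid 2D fit: model P -> world W; yaw, t, residual"""
    P,W=np.array(P,float),np.array(W,float)
    p,w=P.mean(0),W.mean(0); a=P-p;b=W-w
    y=np.arctan2((a[:,0]*b[:,1]-a[:,1]*b[:,0]).sum(),(a*b).sum())
    R=np.array([[np.cos(y),-np.sin(y)],[np.sin(y),np.cos(y)]])
    return y,w-R@p,W-(P@R.T+w-R@p)
E
python3 - <<'E'
from fit import *
import pickle
c=pickle.load(open("top.pkl","rb"))
N=lambda p,z:px2w(c,185+p[0]/7-.5+.07,180+p[1]/7-.5+.07,z)[:2]
M=lambda p,z:px2w(c,320+(p[0]-560)/4.8-.4,190+p[1]/4.8-.4,z)[:2]
y,t,r=fit2([(.1,.135),(.1,-.075),(-.1,-.075),(-.1,.135)],[N(p,.012) for p in((55,103),(478,48),(528,452),(92,508))])
print("nest yaw",np.degrees(y),t,"res mm",np.round(r*1e3,1))
R=np.array([[np.cos(y),-np.sin(y)],[np.sin(y),np.cos(y)]])
h=R@[.03,.1]+t; pin=N((433,178),.117); d=R.T@(pin-h)
print("hinge",h,"pin",pin,"len",np.hypot(*d),"swing",np.arctan2(-d[0],-d[1]))
y2,t2,r2=fit2([(.05,.03),(.05,-.03),(-.05,-.03),(-.05,.03)],[M(p,.016) for p in((675,38),(743,72),(680,195),(608,160))])
print("mod yaw",np.degrees(y2),t2,np.round(r2*1e3,1),"block",M((682,107),.046))
print("seat",R@[.01,0]+t)
E
```

```text
nest yaw 6.048924181120234 [0.55890156 0.12481018] res mm [[-0.9 -2.1]
 [-0.3  1.4]
 [ 0.5  1.1]
 [ 0.6 -0.5]]
hinge [0.57819676 0.22741474] pin [0.58067769 0.07782025] len 0.14961506125312451 swing 0.08899078915859442
mod yaw -29.464953292984667 [ 0.56364924 -0.24311439] [[-2.4 -2.9]
 [ 1.6  2.6]
 [ 2.3  1.7]
 [-1.4 -1.3]] block [ 0.56439543 -0.24331722]
seat [0.56884588 0.12586396]
```

apply_moves(series=[{"x":-0.4,"y":-0.25,"z":0,"roll":0.4,"jaw":-0.36},{"x":-1.1,"y":-0.68,"z":0,"roll":1.2,"jaw":-0.36},{"x":-1.9,"y":-1.17,"z":0,"roll":2,"jaw":-0.36},{"x":-2.7,"y":-1.67,"z":0,"roll":2.8,"jaw":-0.36},{"x":-3.5,"y":-2.16,"z":0,"roll":3.6,"jaw":-0.36},{"x":-4.3,"y":-2.66,"z":0,"roll":4.4,"jaw":-0.36},{"x":-5.1,"y":-3.15,"z":0,"roll":5.2,"jaw":-0.36},{"x":-5.9,"y":-3.64,"z":0,"roll":6.1,"jaw":-0.36},{"x":-6.7,"y":-4.14,"z":0,"roll":6.9,"jaw":-0.36},{"x":-7.5,"y":-4.63,"z":0,"roll":7.7,"jaw":-0.36},{"x":-8.3,"y":-5.13,"z":0,"roll":8.6,"jaw":-0.36},{"x":-9.1,"y":-5.62,"z":0,"roll":9.4,"jaw":-0.36},{"x":-9.9,"y":-6.11,"z":0,"roll":10.2,"jaw":-0.36},{"x":-10.7,"y":-6.61,"z":0,"roll":11,"jaw":-0.36},{"x":-11.4,"y":-7.04,"z":0,"roll":11.8,"jaw":-0.36},{"x":-11.9,"y":-7.35,"z":0,"roll":12.3,"jaw":-0.36},{"x":-12.21,"y":-7.54,"z":0,"roll":12.6,"jaw":-0.36},{"x":-12.21,"y":-7.54,"z":0,"roll":12.6,"jaw":-0.36},{"x":-12.21,"y":-7.54,"z":0,"roll":12.6,"jaw":-0.36}])

```text
t: 1.68
ee_pos: [0.5803, 0.078, 0.2301]
ee_rot: [0.7, 0.714, -0.0, -0.0]
contact_force: [-0.5, 1.1, 0.4]
gripper_width: 0.318
gripper_force: 0.0
```

```bash
cat >> h.py <<'E'
def wrist(n=None):
    s=manip.sense(); c=cams.get_image("wrist"); T=np.array(c["T_tool_cam"])
    Rt=Ro.from_quat(s["ee_rot"]).as_matrix()
    Rw=Rt@T[:3,:3]; o=Rt@T[:3,3]+s["ee_pos"]
    c["R"]=Rw.T; c["t"]=-Rw.T@o
    if n: save(c,n,k=1.42)
    return s,c
E
python3 - <<'E'
from h import *
import pickle
s,c=wrist("pics/w1.png");pickle.dump(c,open("w1.pkl","wb"))
print(s["t"],s["ee_pos"],Ro.from_quat(s["ee_rot"]).as_matrix()[:2].round(3),s["gripper_width"],s["joint_pos"].round(2))
print(np.round(-c["R"].T@c["t"],3))
E
```

```text
1.6833 [0.58033519 0.07803914 0.23009508] [[-0.02   1.    -0.001]
 [ 1.     0.02  -0.   ]] 0.3175891989589679 [-0.52  0.37  0.43  1.73 -0.17  1.08 -0.02]
[0.578 0.149 0.383]
```

View pics/w1.png

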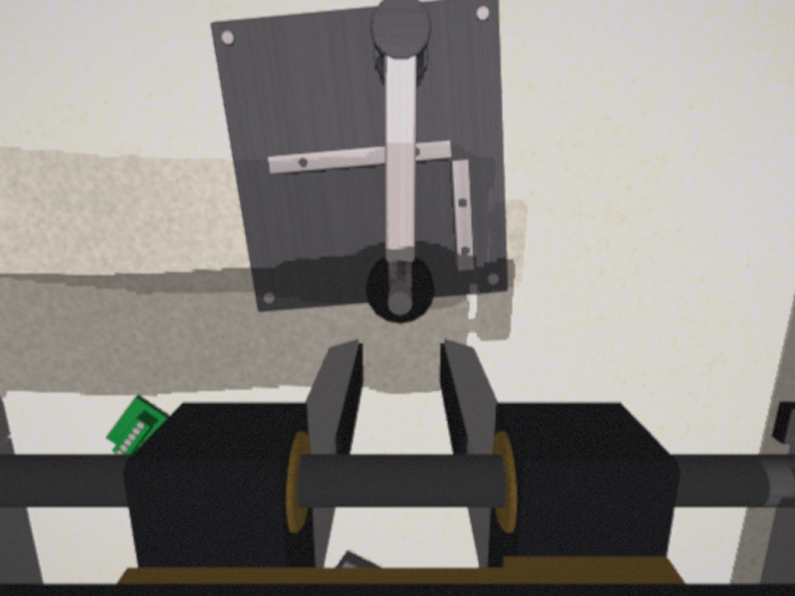

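The wrist view shows the pin top at (400,302), the plate corners at (260,311), (507,289), (213,23), and the long fence's front edge from (270,173) to (450,158).

```bash
python3 - <<'E'
from fit import *
import pickle
c=pickle.load(open("w1.pkl","rb"))
W=lambda u,v,z:px2w(c,u/1.42,v/1.42,z)[:2]
pts=[W(260,311,.012),W(507,289,.012),W(213,23,.012),W(270,173,.026),W(450,158,.026)]
y,t,r=fit2([(-.1,-.075),(.1,-.075),(-.1,.135),(-.07,.03),(.06,.03)],pts)
print("yaw",np.degrees(y),t,np.round(r*1e3,1))
R=np.array([[np.cos(y),-np.sin(y)],[np.sin(y),np.cos(y)]])
h=R@[.03,.1]+t;pin=W(400,302,.117);d=R.T@(pin-h)
print("h",h,"pin",pin,np.hypot(*d),"swing",np.arctan2(-d[0],-d[1]),"seat",R@[.01,0]+t)
print(px2w(c,400/1.42,302/1.42))
E
```

```text
yaw 6.164742378328297 [0.55785079 0.12503013] [[ 1.9  1.2]
 [-2.4  1.8]
 [ 2.6 -1.9]
 [-0.2  0. ]
 [-1.9 -1. ]]
h [0.57693855 0.22767348] pin [0.57895229 0.07847484] 0.14921222958734479 swing 0.09409884164757662 seat [0.56779296 0.126104  ]
[0.57895398 0.07833179 0.11646012]
```

apply_moves(series=[{"y":-0.03,"z":0.4,"jaw":-0.36},{"y":-0.03,"z":1.0,"jaw":-0.36},{"y":-0.03,"z":1.6,"jaw":-0.36},{"y":-0.03,"z":2.1,"jaw":-0.36},{"y":-0.03,"z":2.5,"jaw":-0.36},{"y":-0.03,"z":2.75,"jaw":-0.42},{"y":-0.03,"z":2.75,"jaw":-0.5},{"y":-0.03,"z":2.75,"jaw":-0.5}])

```text
invalid input at $.series[0]: expected keys jaw, x, y, z, roll
```

```bash
python3 - <<'E'
from h import *
s=manip.sense();print(s["ee_pos"],s["contact_force"],s["gripper_width"])
# arc rows relative to the commanded pose; a0 = current arm bearing, clockwise
h=np.array([.5771,.2275]);p=s["ee_pos"][:2];R=Ro.from_quat(s["ee_rot"]).as_matrix()
v=p-h;r=np.hypot(*v);print(r)
for a in np.arange(0,92.6,5.):
    q=np.radians(-a);w=h+np.array([[np.cos(q),-np.sin(q)],[np.sin(q),np.cos(q)]])@(v*.15/r)
    d=R.T@np.append(w-p,0);print(a/5,(d[:2]/.04).round(2),w.round(3))
E
```

```text
[0.58006839 0.07891267 0.23017218] [ 0.09764367 -0.10815775 -0.01813933] 0.3190533716692974
0.1486169786788746
0.0 [-0.03 -0.  ] [0.58  0.078]
1.0 [-0.02 -0.33] [0.567 0.078]
2.0 [ 0.02 -0.65] [0.554 0.079]
3.0 [ 0.09 -0.97] [0.541 0.082]
4.0 [ 0.19 -1.28] [0.529 0.086]
5.0 [ 0.32 -1.58] [0.516 0.09 ]
6.0 [ 0.47 -1.87] [0.505 0.096]
7.0 [ 0.65 -2.15] [0.494 0.103]
8.0 [ 0.85 -2.41] [0.483 0.111]
9.0 [ 1.07 -2.65] [0.473 0.119]
10.0 [ 1.31 -2.87] [0.464 0.129]
11.0 [ 1.57 -3.07] [0.456 0.139]
12.0 [ 1.85 -3.24] [0.449 0.15 ]
13.0 [ 2.14 -3.4 ] [0.442 0.161]
14.0 [ 2.44 -3.52] [0.437 0.173]
15.0 [ 2.75 -3.62] [0.433 0.186]
16.0 [ 3.07 -3.69] [0.43  0.199]
17.0 [ 3.39 -3.73] [0.428 0.211]
18.0 [ 3.72 -3.74] [0.427 0.225]
```

apply_moves(series=[{"x":0,"y":-0.03,"z":0.4,"roll":0,"jaw":-0.36},{"x":0,"y":-0.03,"z":1.0,"roll":0,"jaw":-0.36},{"x":0,"y":-0.03,"z":1.6,"roll":0,"jaw":-0.36},{"x":0,"y":-0.03,"z":2.1,"roll":0,"jaw":-0.36},{"x":0,"y":-0.03,"z":2.5,"roll":0,"jaw":-0.36},{"x":0,"y":-0.03,"z":2.75,"roll":0,"jaw":-0.36},{"x":0,"y":-0.03,"z":2.75,"roll":0,"jaw":-0.5},{"x":0,"y":-0.03,"z":2.75,"roll":0,"jaw":-0.5}])

```text
t: 2.4
ee_pos: [0.5792, 0.0785, 0.1208]
ee_rot: [0.7, 0.714, -0.0, -0.0]
contact_force: [0.0, -0.4, 0.2]
gripper_width: 0.256
gripper_force: 0.0
```

apply_moves(series=[{"x":0,"y":-0.16,"z":0,"roll":0.5,"jaw":-0.5},{"x":0,"y":-0.33,"z":0,"roll":1,"jaw":-0.5},{"x":0.03,"y":-0.65,"z":0,"roll":2,"jaw":-0.5},{"x":0.1,"y":-0.97,"z":0,"roll":3,"jaw":-0.5},{"x":0.2,"y":-1.28,"z":0,"roll":4,"jaw":-0.5},{"x":0.33,"y":-1.58,"z":0,"roll":5,"jaw":-0.5},{"x":0.48,"y":-1.87,"z":0,"roll":6,"jaw":-0.5},{"x":0.66,"y":-2.15,"z":0,"roll":7,"jaw":-0.5},{"x":0.86,"y":-2.41,"z":0,"roll":8,"jaw":-0.5},{"x":1.08,"y":-2.65,"z":0,"roll":9,"jaw":-0.5},{"x":1.32,"y":-2.87,"z":0,"roll":10,"jaw":-0.5},{"x":1.58,"y":-3.07,"z":0,"roll":11,"jaw":-0.5},{"x":1.86,"y":-3.24,"z":0,"roll":12,"jaw":-0.5},{"x":2.15,"y":-3.4,"z":0,"roll":13,"jaw":-0.5},{"x":2.45,"y":-3.52,"z":0,"roll":14,"jaw":-0.5},{"x":2.76,"y":-3.62,"z":0,"roll":15,"jaw":-0.5},{"x":3.08,"y":-3.69,"z":0,"roll":16,"jaw":-0.5},{"x":3.08,"y":-3.69,"z":0,"roll":16,"jaw":-0.5}])

```text
t: 3.9
ee_pos: [0.4291, 0.2008, 0.1214]
ee_rot: [0.995, 0.096, 0.0, -0.001]
contact_force: [-0.1, 1.3, -0.6]
gripper_width: 0.249
gripper_force: 0.0
```

apply_moves(series=[{"x":0,"y":0,"z":-0.5,"roll":0,"jaw":-0.5},{"x":0,"y":0,"z":-1.3,"roll":0,"jaw":-0.5},{"x":0,"y":0,"z":-2.1,"roll":0,"jaw":-0.4},{"x":0.02,"y":0.2,"z":-2.6,"roll":-0.2,"jaw":0},{"x":0.08,"y":0.8,"z":-2.72,"roll":-0.7,"jaw":0},{"x":0.17,"y":1.6,"z":-2.72,"roll":-1.4,"jaw":0},{"x":0.25,"y":2.4,"z":-2.72,"roll":-2.1,"jaw":0},{"x":0.33,"y":3.2,"z":-2.72,"roll":-2.8,"jaw":0},{"x":0.41,"y":4.0,"z":-2.72,"roll":-3.5,"jaw":0},{"x":0.5,"y":4.8,"z":-2.72,"roll":-4.2,"jaw":0},{"x":0.58,"y":5.6,"z":-2.72,"roll":-4.9,"jaw":0},{"x":0.66,"y":6.4,"z":-2.72,"roll":-5.6,"jaw":0},{"x":0.74,"y":7.2,"z":-2.72,"roll":-6.3,"jaw":0},{"x":0.83,"y":8.0,"z":-2.72,"roll":-7,"jaw":0},{"x":0.91,"y":8.8,"z":-2.72,"roll":-7.7,"jaw":0},{"x":0.99,"y":9.6,"z":-2.72,"roll":-8.4,"jaw":0},{"x":1.07,"y":10.4,"z":-2.72,"roll":-9.1,"jaw":0},{"x":1.15,"y":11.1,"z":-2.72,"roll":-9.6,"jaw":0},{"x":1.19,"y":11.53,"z":-2.72,"roll":-9.9,"jaw":0},{"x":1.19,"y":11.53,"z":-2.72,"roll":-9.9,"jaw":0}])

```text
t: 5.57
ee_pos: [0.5645, -0.2502, 0.2302]
ee_rot: [0.863, 0.505, -0.0, 0.001]
contact_force: [0.1, -0.4, 0.3]
gripper_width: 0.497
gripper_force: 0.0
```

```bash
python3 - <<'E'
from h import *
import pickle
s,c=wrist();pickle.dump(c,open("w2.pkl","wb"))
t=cams.get_image("top");pickle.dump(t,open("top2.pkl","wb"))
o=np.zeros((597,795,3),np.uint8);o[:]=cv2.resize(c["frame"][:,:,::-1],(795,597),interpolation=cv2.INTER_CUBIC)
o[380:597,:217]=cv2.resize(t["frame"][180:260,185:265,::-1],(217,217),interpolation=cv2.INTER_CUBIC)
cv2.imwrite("pics/w2.png",o)
print(s["t"],s["ee_pos"],Ro.from_quat(s["ee_rot"]).as_matrix()[:2].round(3),s["gripper_width"],s["joint_pos"].round(2))
E
```

```text
5.5667 [ 0.56446592 -0.2501725   0.23015887] [[ 0.49   0.872  0.001]
 [ 0.872 -0.49  -0.002]] 0.49697935279839794 [-0.18  0.49  0.75  1.65 -0.36  1.14  0.15]
```

View pics/w2.png

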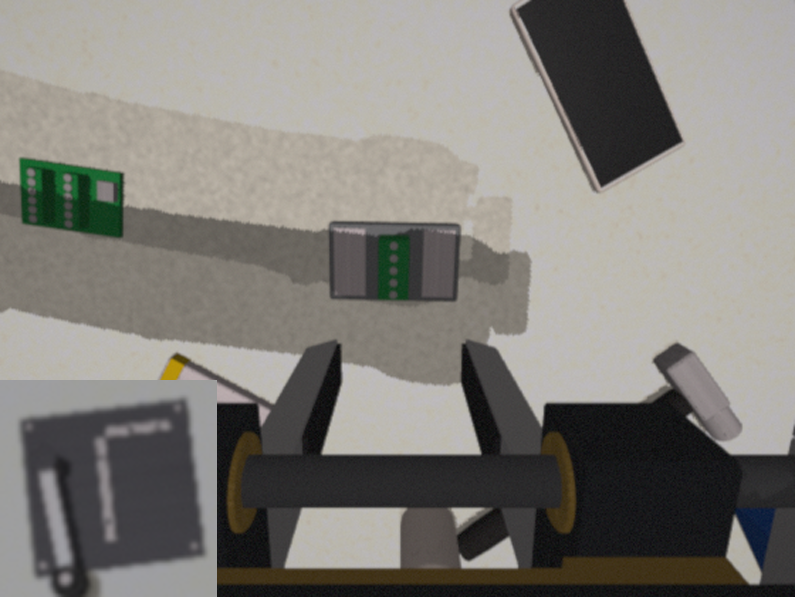

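The wrist view shows the module's case at (331,223)–(458,300) and its block top at (378–408, 236–299). In the inset the contact arm is swung well clear, pointing along -x off the plate.

```bash
python3 - <<'E'
from fit import *
import pickle
c=pickle.load(open("w2.pkl","rb"));s=manip.sense()
W=lambda u,v,z:px2w(c,u*560/795,v*560/795,z)
# P order follows tool axes: tool y ~ module x (right in image)
for z,P,Q in((.016,[(-.05,.03),(.05,.03),(.05,-.03),(-.05,-.03)],[(331,223),(460,224),(458,300),(331,299)]),(.046,[(-.011,.022),(.011,.022),(.011,-.022),(-.011,-.022)],[(378,236),(409,236),(408,299),(378,299)])):
    y,t,r=fit2(P,[W(*q,z)[:2] for q in Q]);print(np.degrees(y),t,np.round(r*1e3,1))
    R=Ro.from_quat(s["ee_rot"]).as_matrix();print("tool units",(R.T@np.append(t-s["ee_pos"][:2],0)/.04).round(3))
print(W(394,268,0.046),px2w(c,277,189))
b=pickle.load(open("top2.pkl","rb"));N=lambda p,z:px2w(b,185+p[0]*80/217-.5,180+(p[1]-380)*80/217-.5,z)[:2]
pin=N((65,577),.117);h=np.array([.5771,.2275]);d=pin-h;y=np.radians(6.1);R=np.array([[np.cos(y),-np.sin(y)],[np.sin(y),np.cos(y)]]);d=R.T@d
print("swing",np.arctan2(-d[0],-d[1]),np.hypot(*d))
E
```

```text
-29.888717096741928 [ 0.56307596 -0.24417674] [[ 1.2 -1.4]
 [-1.5  0.4]
 [-0.2  0.8]
 [ 0.5  0.3]]
tool units [ 0.03 -0.06 -0.  ]
-29.83791896450735 [ 0.5628434  -0.24256284] [[ 0.5  0.3]
 [ 0.2  0.7]
 [-0.5 -0.3]
 [-0.2 -0.7]]
tool units [ 0.062 -0.085 -0.   ]
[ 0.56331226 -0.24281181  0.046     ] [ 0.56272988 -0.24275329  0.04594703]
swing 1.4722930679584603 0.14672669131998814
```

apply_moves(series=[{"x":0,"y":-0.02,"z":0.4,"roll":0.1,"jaw":0},{"x":0,"y":-0.02,"z":1.1,"roll":0.1,"jaw":0},{"x":0,"y":-0.02,"z":1.9,"roll":0.1,"jaw":0},{"x":0,"y":-0.02,"z":2.7,"roll":0.1,"jaw":0},{"x":0,"y":-0.02,"z":3.4,"roll":0.1,"jaw":0},{"x":0,"y":-0.02,"z":4.0,"roll":0.1,"jaw":0},{"x":0,"y":-0.02,"z":4.4,"roll":0.1,"jaw":0},{"x":0,"y":-0.02,"z":4.58,"roll":0.1,"jaw":0},{"x":0,"y":-0.02,"z":4.58,"roll":0.1,"jaw":0},{"x":0,"y":-0.02,"z":4.58,"roll":0.1,"jaw":-0.3},{"x":0,"y":-0.02,"z":4.58,"roll":0.1,"jaw":-0.6},{"x":0,"y":-0.02,"z":4.58,"roll":0.1,"jaw":-1},{"x":0,"y":-0.02,"z":4.58,"roll":0.1,"jaw":-1},{"x":0,"y":-0.02,"z":4.58,"roll":0.1,"jaw":-1},{"x":0,"y":-0.02,"z":4.58,"roll":0.1,"jaw":-1},{"x":0,"y":-0.02,"z":4.58,"roll":0.1,"jaw":-1}])

```text
t: 7.0
ee_pos: [0.5647, -0.245, 0.0469]
ee_rot: [0.865, 0.501, 0.0, 0.0]
contact_force: [-2.1, 2.7, 7.8]
gripper_width: 0.23
gripper_force: 30.0
```

apply_moves(series=[{"x":0,"y":0,"z":-0.2,"roll":0,"jaw":-1},{"x":0,"y":0,"z":-0.6,"roll":0,"jaw":-1},{"x":0,"y":0,"z":-1.1,"roll":0,"jaw":-1},{"x":0,"y":0,"z":-1.6,"roll":0,"jaw":-1},{"x":0,"y":0,"z":-1.9,"roll":0,"jaw":-1},{"x":0,"y":0,"z":-2,"roll":0,"jaw":-1},{"x":0,"y":0,"z":-2,"roll":0,"jaw":-1},{"x":0,"y":0,"z":-2,"roll":0,"jaw":-1},{"x":0,"y":0,"z":-2,"roll":0,"jaw":-1},{"x":0,"y":0,"z":-2,"roll":0,"jaw":-1}])

```text
t: 7.83
ee_pos: [0.5639, -0.2448, 0.1251]
ee_rot: [0.866, 0.501, -0.001, -0.0]
contact_force: [-0.1, 0.3, -2.1]
gripper_width: 0.231
gripper_force: 30.0
```

```bash
python3 - <<'E'
from h import *
s,c=wrist()
R=Ro.from_quat(s["ee_rot"]).as_matrix();p=s["ee_pos"]
print(s["t"],p,s["contact_force"].round(1),s["gripper_width"],s["joint_pos"].round(2),np.degrees(np.arctan2(R[1,1],R[0,1])))
d=R.T@np.append(np.array([.5591,.1151])-p[:2],0);print(d/.04)
E
```

```text
7.8333 [ 0.5638826  -0.24483799  0.12513315] [-0.1  0.3 -2.1] 0.23122727142582203 [-0.13  0.61  0.68  1.75 -0.46  0.95  0.21] -29.88754317924321
[ 7.74212481e+00 -4.58758012e+00  2.19264734e-03]
```

apply_moves(series=[{"x":0.2,"y":-0.12,"z":0,"roll":-0.2,"jaw":-1},{"x":0.7,"y":-0.41,"z":0,"roll":-0.65,"jaw":-1},{"x":1.3,"y":-0.77,"z":0,"roll":-1.2,"jaw":-1},{"x":2.0,"y":-1.19,"z":0,"roll":-1.86,"jaw":-1},{"x":2.7,"y":-1.6,"z":0,"roll":-2.5,"jaw":-1},{"x":3.4,"y":-2.01,"z":0,"roll":-3.16,"jaw":-1},{"x":4.1,"y":-2.43,"z":0,"roll":-3.8,"jaw":-1},{"x":4.8,"y":-2.84,"z":0,"roll":-4.46,"jaw":-1},{"x":5.5,"y":-3.26,"z":0,"roll":-5.1,"jaw":-1},{"x":6.2,"y":-3.67,"z":0,"roll":-5.76,"jaw":-1},{"x":6.8,"y":-4.03,"z":0,"roll":-6.3,"jaw":-1},{"x":7.3,"y":-4.33,"z":0,"roll":-6.8,"jaw":-1},{"x":7.6,"y":-4.5,"z":0,"roll":-7.1,"jaw":-1},{"x":7.74,"y":-4.59,"z":0,"roll":-7.2,"jaw":-1},{"x":7.74,"y":-4.59,"z":0,"roll":-7.2,"jaw":-1},{"x":7.74,"y":-4.59,"z":0.5,"roll":-7.2,"jaw":-1},{"x":7.74,"y":-4.59,"z":0.9,"roll":-7.2,"jaw":-1},{"x":7.74,"y":-4.59,"z":0.9,"roll":-7.2,"jaw":-1},{"x":7.74,"y":-4.59,"z":0.9,"roll":-7.2,"jaw":-1},{"x":7.74,"y":-4.59,"z":0.9,"roll":-7.2,"jaw":-1}])

```text
t: 9.55
ee_pos: [0.5599, 0.1138, 0.0909]
ee_rot: [0.669, 0.743, 0.0, 0.0]
contact_force: [-0.1, -0.3, -2.4]
gripper_width: 0.234
gripper_force: 30.0
```

```bash
python3 - <<'E'
from h import *
import pickle
s,c=wrist("pics/w3.png");pickle.dump(c,open("w3.pkl","wb"))
R=Ro.from_quat(s["ee_rot"]).as_matrix();p=s["ee_pos"]
print(s["t"],p,s["contact_force"].round(1),s["gripper_width"],np.degrees(np.arctan2(R[1,1],R[0,1])))
E
```

```text
9.55 [0.55989062 0.11383141 0.09087966] [-0.1 -0.3 -2.4] 0.23388081648759593 6.012044838958092
```

View pics/w3.png

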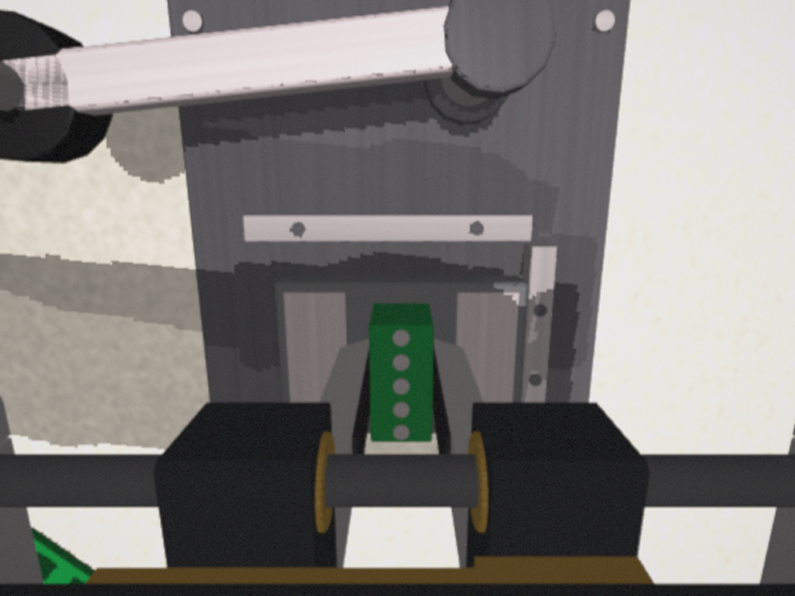

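The wrist view shows the held module square to the fences. Its far edge runs (277,284)–(525,282), the long fence's face edge is at row 241, and the short fence's face edge runs from (531,247) to (526,400).

```bash
python3 - <<'E'
from h import *
import pickle
c=pickle.load(open("w3.pkl","rb"));s=manip.sense();R=Ro.from_quat(s["ee_rot"]).as_matrix();p=s["ee_pos"]
zt=p[2]-.0468+.016
for n,u,v,z in(("modL",277,284,zt),("modR",525,282,zt),("lfL",244,241,.026),("lfR",532,241,.026),("sfa",531,247,.026),("sfb",526,398,.026)):
    X=px2w(c,u/1.42,v/1.42,z);print(n,(R.T@(X-p)*1e3).round(1), px2w(c,u/1.42,v/1.42).round(4))
E
```

```text
modL [ 29.3 -49.   30.7] [0.5074 0.1372 0.0566]
modR [30.1 47.  30.8] [0.6051 0.148  0.055 ]
lfL [ 41.3 -71.5  65. ] [0.4801 0.1453 0.0114]
lfR [41.3 57.8 65.1] [0.6174 0.1598 0.0114]
sfa [38.6 57.6 65.1] [0.615  0.1579 0.0199]
sfb [-35.5  60.1  65.1] [0.6239 0.0847 0.0249]
```

apply_moves(series=[{"x":0,"y":0,"z":0.2,"roll":0,"jaw":-1},{"x":0,"y":0,"z":0.4,"roll":0,"jaw":-1},{"x":0,"y":0,"z":0.6,"roll":0,"jaw":-1},{"x":0,"y":0,"z":0.72,"roll":0,"jaw":-1},{"x":0,"y":0,"z":0.77,"roll":0,"jaw":-1},{"x":0,"y":0,"z":0.8,"roll":0,"jaw":-1},{"x":0,"y":0,"z":0.82,"roll":0,"jaw":-1},{"x":0,"y":0,"z":0.82,"roll":0,"jaw":-1},{"x":0,"y":0,"z":0.82,"roll":0,"jaw":-1},{"x":0,"y":0,"z":0.82,"roll":0,"jaw":-1}])

```text
t: 10.43
ee_pos: [0.5601, 0.1149, 0.0587]
ee_rot: [0.668, 0.744, 0.001, 0.0]
contact_force: [-8.6, -1.3, 28.8]
gripper_width: 0.234
gripper_force: 30.0
```

apply_moves(series=[{"x":0,"y":0,"z":-0.015,"roll":0,"jaw":-1},{"x":0.05,"y":0.04,"z":-0.015,"roll":0,"jaw":-1},{"x":0.1,"y":0.08,"z":-0.015,"roll":0,"jaw":-1},{"x":0.14,"y":0.12,"z":-0.015,"roll":0,"jaw":-1},{"x":0.17,"y":0.15,"z":-0.015,"roll":0,"jaw":-1},{"x":0.19,"y":0.17,"z":-0.015,"roll":0,"jaw":-1},{"x":0.2,"y":0.18,"z":-0.015,"roll":0,"jaw":-1},{"x":0.2,"y":0.18,"z":-0.015,"roll":0,"jaw":-1},{"x":0.2,"y":0.18,"z":-0.015,"roll":0,"jaw":-1}])

```text
t: 11.18
ee_pos: [0.5666, 0.1231, 0.0587]
ee_rot: [0.669, 0.744, 0.0, 0.001]
contact_force: [-3.3, -2.5, 15.5]
gripper_width: 0.233
gripper_force: 30.0
```

apply_moves(series=[{"x":0.02,"y":0,"z":-0.005,"roll":0,"jaw":-1},{"x":0.04,"y":0,"z":-0.005,"roll":0,"jaw":-1},{"x":0.06,"y":0,"z":-0.005,"roll":0,"jaw":-1},{"x":0.06,"y":0,"z":-0.005,"roll":0,"jaw":-1},{"x":0.06,"y":0,"z":-0.005,"roll":0,"jaw":-1}])

```text
t: 11.6
ee_pos: [0.5664, 0.1256, 0.0587]
ee_rot: [0.669, 0.744, 0.001, 0.001]
contact_force: [0.2, -2.9, 10.1]
gripper_width: 0.23
gripper_force: 30.0
```

apply_moves(series=[{"x":0.01,"y":0.01,"z":0,"roll":0,"jaw":-1},{"x":0.03,"y":0.03,"z":0,"roll":0,"jaw":-1},{"x":0.04,"y":0.04,"z":0,"roll":0,"jaw":-1},{"x":0.04,"y":0.04,"z":0,"roll":0,"jaw":-1},{"x":0.04,"y":0.04,"z":0,"roll":0,"jaw":-1}])

```text
t: 12.02
ee_pos: [0.5672, 0.126, 0.0587]
ee_rot: [0.669, 0.743, -0.0, 0.001]
contact_force: [-5.6, -10.0, 17.7]
gripper_width: 0.233
gripper_force: 30.0
```

apply_moves(series=[{"x":0,"y":0.02,"z":0,"roll":0,"jaw":-1},{"x":0,"y":0.03,"z":0,"roll":0,"jaw":-1},{"x":0,"y":0.04,"z":0,"roll":0,"jaw":-1},{"x":0,"y":0.04,"z":0,"roll":0,"jaw":-1},{"x":0,"y":0.04,"z":0,"roll":0,"jaw":-1}])

```text
t: 12.43
ee_pos: [0.5677, 0.1261, 0.0586]
ee_rot: [0.669, 0.743, -0.001, -0.0]
contact_force: [-14.5, -10.9, 26.4]
gripper_width: 0.229
gripper_force: 30.0
```

```bash
python3 - <<'E'
from h import *
import pickle
s,c=wrist("pics/w4.png");pickle.dump(c,open("w4.pkl","wb"))
print(s["t"],s["ee_pos"],s["contact_force"].round(1),s["wrist_torque"].round(2),Ro.from_quat(s["ee_rot"]).as_matrix().round(4))
E
```

```text
12.4333 [0.5677298  0.12609382 0.05862742] [-14.5 -10.9  26.4] [-2.38  3.35  0.12] [[-0.1052  0.9945 -0.002 ]
 [ 0.9945  0.1051 -0.0014]
 [-0.0012 -0.0022 -1.    ]]
```

View pics/w4.png

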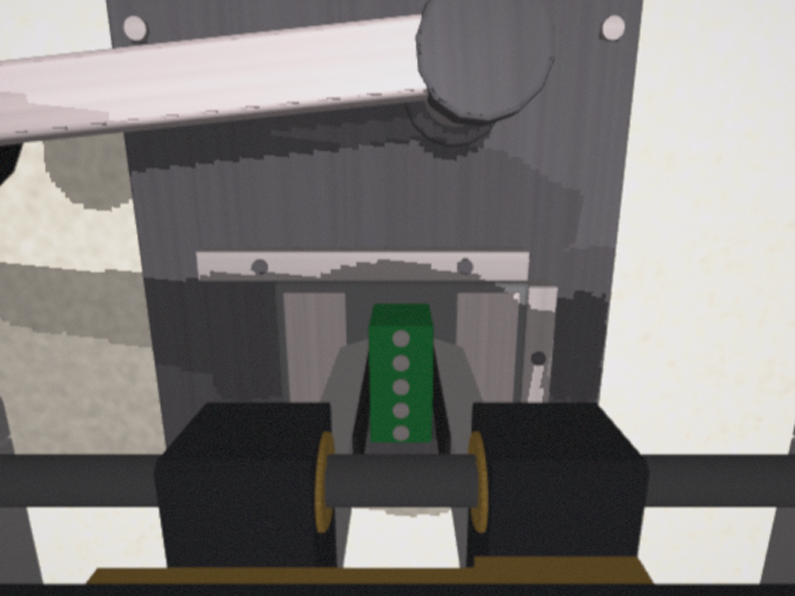

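The module edge is against both fences ((281–283) row, (525–529) column), and the TCP matches the predicted seat. I'll ease the down-push and firm up the side pushes.

apply_moves(series=[{"x":0.01,"y":0.01,"z":-0.01,"roll":0,"jaw":-1},{"x":0.02,"y":0.02,"z":-0.015,"roll":0,"jaw":-1},{"x":0.03,"y":0.02,"z":-0.015,"roll":0,"jaw":-1},{"x":0.03,"y":0.02,"z":-0.015,"roll":0,"jaw":-1},{"x":0.03,"y":0.02,"z":-0.015,"roll":0,"jaw":-1},{"x":0.03,"y":0.02,"z":-0.015,"roll":0,"jaw":-1}])

```text
t: 12.98
ee_pos: [0.5677, 0.1262, 0.0586]
ee_rot: [0.669, 0.743, -0.002, -0.0]
contact_force: [-15.1, -15.0, 19.9]
gripper_width: 0.236
gripper_force: 30.0
```

apply_moves(series=[{"x":0.01,"y":0.02,"z":-0.01,"roll":0,"jaw":-1},{"x":0.01,"y":0.02,"z":-0.01,"roll":0,"jaw":-1},{"x":0.01,"y":0.02,"z":-0.01,"roll":0,"jaw":-1},{"x":0.01,"y":0.02,"z":-0.01,"roll":0,"jaw":-1},{"x":0.01,"y":0.02,"z":-0.01,"roll":0,"jaw":-1},{"x":0.01,"y":0.02,"z":-0.01,"roll":0,"jaw":-1},{"x":0.01,"y":0.02,"z":-0.01,"roll":0,"jaw":-1},{"x":0.01,"y":0.02,"z":-0.01,"roll":0,"jaw":-1}])

```text
t: 13.65
ee_pos: [0.5678, 0.1262, 0.0587]
ee_rot: [0.669, 0.743, -0.003, -0.001]
contact_force: [-19.0, -17.6, 19.2]
gripper_width: 0.232
gripper_force: 30.0
```

```bash
python3 - <<'E'
from h import *
s,c=wrist("pics/w5.png")
R=Ro.from_quat(s["ee_rot"]).as_matrix()
print(s["ee_pos"],s["contact_force"].round(1),np.degrees(R[2,:2]).round(2))
def plane(c):
    P=[]
    for u0,u1 in((288,340),(462,515)):
        for v in range(297,360,4):
            for u in range(u0,u1,4):
                if (u<340-(v-340)) if u0<300 else (u>460+(v-340)): P.append(px2w(c,u/1.42,v/1.42))
    P=np.array(P);P=P[(P[:,2]>.015)&(P[:,2]<.04)]
    A=np.c_[(P-s["ee_pos"])@R[:,:2],np.ones(len(P))]
    k=np.linalg.lstsq(A,P[:,2],rcond=None)[0];print(len(P),"slope deg along tool x,y",np.degrees(k[:2]).round(2),"z",k[2],np.std(P[:,2]-A@k))
plane(c)
E
```

```text
[0.56782547 0.12620641 0.05870764] [-19.  -17.6  19.2] [-0.17 -0.3 ]
412 slope deg along tool x,y [-0.47  0.01] z 0.02784056881453116 0.0005610403231457323
```

View pics/w5.png

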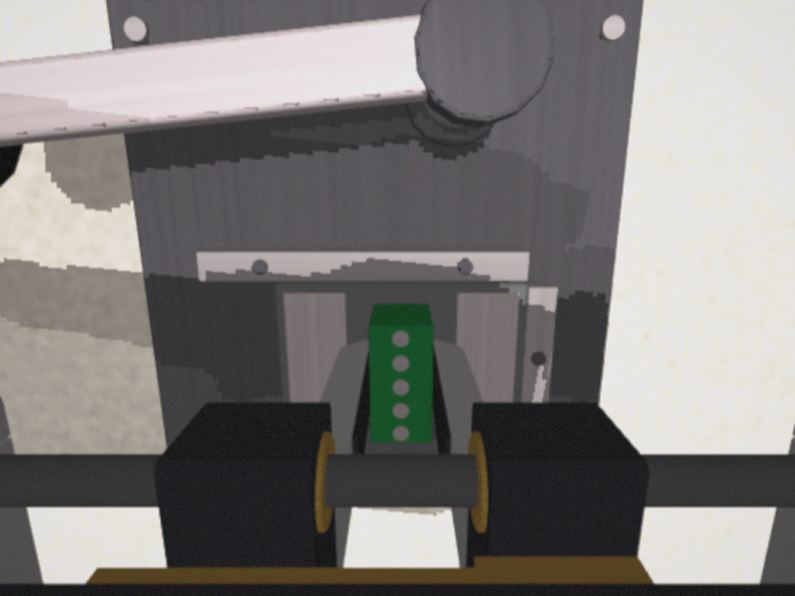

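The module sits flat: its top is at 27.8 mm against an expected 28 mm, with the slope under 0.5°. It touches both fences and the contact arm is clear, so I'm handing in.

```bash
python3 -c "
from workcell import workorder;print(workorder.job_done())"
```

```text
the job is handed in; nothing more can be done
None
```

The job is handed in at about 14 s: the contact arm is swung to about 1.47 rad, and the module lies flat in the nest corner, still gripped and pressed against the two fences with about 18 N and 19 N; the verdict was not shown.

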